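# Close the last swing bolt of the soup transport pot

## Robot

A 7-joint arm with a two-finger parallel gripper is mounted at the origin on a cart in front of the work surface, level with it; the furniture and walls round the work are solid. World frame = base frame: x ahead of the robot, y to its left, z up, the work surface at z = 0. Lengths are in m, angles in rad, forces in N, time in s.
With the tool pointing down it reaches from about 0.35 to 0.9 m from the base axis. Payload 8.1 kg.
Tool frame: the origin (TCP) lies between the finger pads; the fingertips stand 11 mm ahead of it and the grasp point (between the pads) lies 8 mm behind it; z points along the fingers, y is the line along which they close (so a half turn about z gives the same grasp; the last joint's range is limited). The gripper opens to 92 mm and grips with 3 to 60 N. Pads are 19 mm wide; open, the fingers measure 130 mm over their backs; the gripper's body (75 mm by 190 mm) begins 47 mm behind the grasp point.
Start: joints at [-1.307, 0.434, 0.025, 1.573, -0.012, 1.134, -0.075], TCP at [0.224, 0.583, 0.238] pointing down, gripper open.
Joint ranges: [-2.62, 2.62], [-0.44, 2.09], [-1.27, 1.32], [0.08, 2.57], [-1.32, 4.46], [0.12, 2], [-2.74, 2.74]. Speed limits (rad/s): [2.22, 2.22, 3.01, 3.01, 3.14, 3.14, 3.14].

## Interface

Orientations are given as a rotation vector (axis times angle).
In Python, from cell import observe, get_image, camera_params, sign_off gives the robot as it stands.
- The arm moves only by the shell command python3 -m pendant 'ROWS' [FORCE]. ROWS is JSON, one flat list of numbers, 7 for each row, row after row: the shift along the tool's x, y, z in m, then the turn, a rotation vector about the tool's x, y, z in rad, then the finger opening in m, from 0 to 0.0918. In form: [dx, dy, dz, rx, ry, rz, jaw, dx, dy, dz, rx, ry, rz, jaw, ...]. A call has 1 to 10 rows; each row shifts and turns the commanded pose from where the row before left it, along the tool's axes as they then stand; what a row does not reach is not made up. A row lasts 1/8 s, in which the tool goes at most 62.5 mm and 10.7 degrees, less where a joint would pass 70% of its speed; a pose out of reach is approached as far as the arm can. A call is refused whole if a number of a shift passes 0.0625 or a number of a turn 0.188, either way. A call with a gripper value outside its range is refused whole. The fingers move at their own pace and stop on an object; FORCE is the grip in N (left out, the last holds). Time passes only in rows, so rows that do not move let the fingers close. It gives the time, the measured TCP pose, the force, the opening and the grip force at its end, in the units of the state.
- observe(): the state, without advancing time (a new reading comes with each control period).
- get_image(name): name is "side" or "top"; returns the picture (480x640x3 uint8, red, green, blue); there is no depth.
- camera_params(name): a dict with "intrinsics" (3x3 intrinsics, pixels), "dist" ([k1, k2, p1, p2, k3] as OpenCV has them; the pictures are not rectified), "eye" and "rotation" of the camera in the world. Camera axes: x right, y down, z forward; pixel columns grow to the right and rows downward; lengths in m; the calibration is good to about 2 mm. A picture is of the moment at which its call begins. camera_params takes no time and is no camera call.
- sign_off(): hands the job in; it is judged then, once.
The state is a dict: "clock": time; "joints": joint angles; "dq": joint speeds; "joint_efforts": joint torques, N m; "position": TCP position; "ee_rot": TCP orientation; "force": force on the tool from outside, world axes, zero at the start; "ft_torque": the same for the moment, N m; "width": opening from 0.0 (shut) to 1.0 (fully open); "gripper_force": force on a finger pad.
Only numpy, scipy, OpenCV 4.12 (cv2) and the standard library are available. Lean on these libraries where they do the work, as an engineer would, in place of code of your own. Each camera call takes 0.05 s, during which the arm holds its last target. There are 200 camera calls.

## Task

Two of the three swing bolts that hold the lid of the steel soup pot are done up; close the third: push the bolt that leans outward upright into the slot of its fork on the lid, and only then turn its loose wing nut clockwise (seen from above), stroke by stroke with the fingertips against the wings, until it comes to its stop on the fork. Push lightly and stop when the nut will turn no further: do not force it, do not grip or pinch it. Do not lift, tip or shift the full pot, and leave the things round about where they stand.

Things in the scene. Friction and masses are not known exactly. Their poses are not given: they have to be found in the camera images.
- soup_pot: round steel transport pot, full, about 5 kg, loose on the table, 229 mm across the rim. Origin: centre of its underside; z up. Three swing bolts at 120 degrees, 128 mm from its axis, clamp the lid; the OPEN one is on the pot's own -x side (towards the robot, give or take its yaw), the others are done up. Bow handles at +y and -y, 93 mm up, reach out to 148 mm.
- lid_top (a point): centre of the lid's raised crown, 161 mm above the table. The crown's radius is about 90 mm, a flat bail on it reaches 169 mm above the table. The crown's wall stands 38 mm inward of the upright open bolt's axis: a finger has room on the outer side of the nut (more than half a turn), hardly on the inner side.
- fork_slot (a point): point on the lid's fork where the open bolt's axis stands when upright, at the fork's top face, 137 mm above the table, 128 mm from the pot's axis along its -x. The fork: two prongs 10 mm thick with a 15 mm slot between, 37 mm wide in all, reaching out 16 mm beyond this point. Axes as the pot's.
- swing_bolt (a joint): angle (rad) of the open bolt: 0 = upright in the slot, at a stop; grows as it leans outward along the pot's -x. Its hinge pin lies 59 mm straight below point fork_slot, parallel to the pot's y. The bolt is 10 mm thick and ends 90 mm from the pin. Stays where it is left; 3 to 4 N near the nut moves it. As it comes up the nut's hub rises up to 12 mm and an outward wing up to 28 mm: push from outside, low, and rise with it.
- wing_nut (a joint): angle (rad) of the wing nut on the open bolt: 0 = fully tight on the fork (hard stop); positive = unscrewed by so much, counter-clockwise seen from above (6.28 = one turn). The thread lowers it 4 mm a turn. It turns easily (1 to 2 N at the wings) and stays where it is left. At 0 the wings point straight outward and inward (along the pot's x).
- wing_centre (a point): centre of the brass wing nut of the open bolt, on the bolt's axis, half-way up the wings (157 mm above the table when tight and upright). Turns with the nut: x points along one wing, the other is opposite; z along the bolt. Each wing is an upright lobe 22 mm in diameter, 5 mm thick, its middle 24 mm from the axis (nut spans 70 mm). Hub 17 to 23 mm thick; below it a 27 mm washer.
- spoon: bystander: steel spoon, 188 x 38 x 15 mm, lying in front of the pot; origin under its centre
- salt_shaker: bystander: salt shaker, 44 mm across, 90 mm high; origin under its centre
- cup: bystander: low beige cup with handle, 88 x 122 x 61 mm; origin under its centre
- small_dish: bystander: small dish with food, 90 mm across, 20 mm high; origin under its centre
- timer: bystander: round kitchen dial timer between the pot and the rice pan, 72 mm across, 37 mm high; origin under its centre

How it is judged:
By the outcome, as a careful person would: the job done as asked, in the order asked, and still so for the second after the job is handed in, with the robot touching nothing.
It also fails if it takes over 61 s, if anything falls off the work surface, if the arm or the gripper's body presses on something with over 40 N, if the wrist force passes 120 N, or if a joint passes its speed limit or range.

## Working session

There is one attempt and no reset: what is moved stays moved. The work goes in short steps, Python scripts to look and compute and a shell command to move; the robot and the scene stay as the last step left them, time stands still between calls to the robot, and variables do not carry over. Pictures are saved under pics/ and viewed, at most 10 in all, crops included, and the job is handed in when it is done.

```bash
mkdir -p pics; cat > h.py <<'E'
import numpy as np, cv2
from cell import observe,get_image,camera_params
from scipy.spatial.transform import Rotation as R
def ray(name,uv):
    c=camera_params(name);K=np.array(c["intrinsics"],float);d=np.array(c["dist"],float)
    p=cv2.undistortPoints(np.array([[uv]],float),K,d)[0,0]
    v=np.array(c["rotation"])@np.array([p[0],p[1],1.]);return np.array(c["eye"],float),v/np.linalg.norm(v)
def onz(name,uv,z):
    e,v=ray(name,uv);return e+v*(z-e[2])/v[2]
def proj(name,P):
    c=camera_params(name);K=np.array(c["intrinsics"],float);d=np.array(c["dist"],float)
    Rw=np.array(c["rotation"]).T
    return cv2.projectPoints(np.array([P],float).reshape(-1,1,3),cv2.Rodrigues(Rw)[0],-Rw@np.array(c["eye"]),K,d)[0][:,0]
def save(name,fn,crop=None,s=1):
    im=get_image(name)[:,:,::-1]
    if crop: x0,y0,x1,y1=crop; im=im[y0:y1,x0:x1]
    cv2.imwrite("pics/"+fn,cv2.resize(im,None,fx=s,fy=s,interpolation=cv2.INTER_CUBIC))
E
python3 - <<'E'
from h import *
save("top","t0.png");save("side","s0.png")
for n in("top","side"):
    c=camera_params(n);print(n,c["eye"],np.round(c["rotation"],3).tolist(),c["intrinsics"])
o=observe();print(o["position"],o["ee_rot"],o["clock"],o["force"],R.from_rotvec(o["ee_rot"]).as_matrix().round(3))
E
```

```text
top [0.46534246 0.00221193 1.62549998] [-2.208, 2.18, -0.022] [[587.05976131   0.         323.10792975]
 [  0.         587.05976131 242.92550962]
 [  0.           0.           1.        ]]
side [ 0.12897261 -0.76626376  0.78567875] [-2.174, 0.51, -0.231] [[450.46450535   0.         313.60425347]
 [  0.         450.46450535 243.90922334]
 [  0.           0.           1.        ]]
[0.22402953 0.58300356 0.23702867] [-5.73002298e-01 -3.08876343e+00  2.20185128e-03] 0.1 [-0.64113116  0.96078546 -0.0923842 ] [[-0.933  0.359 -0.   ]
 [ 0.359  0.933 -0.001]
 [-0.    -0.001 -1.   ]]
```

View pics/t0.png

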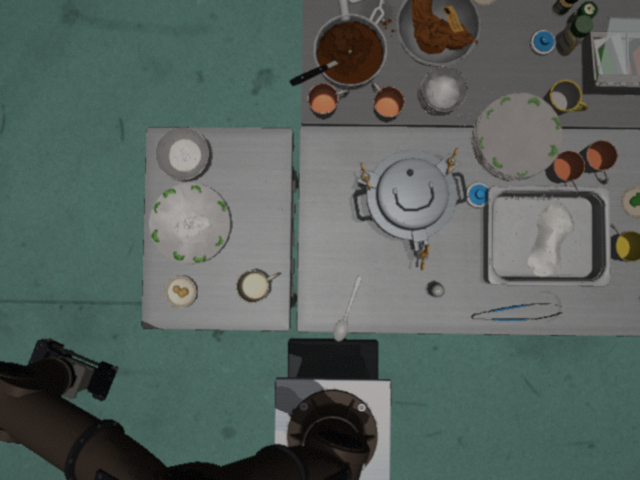

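View pics/s0.png

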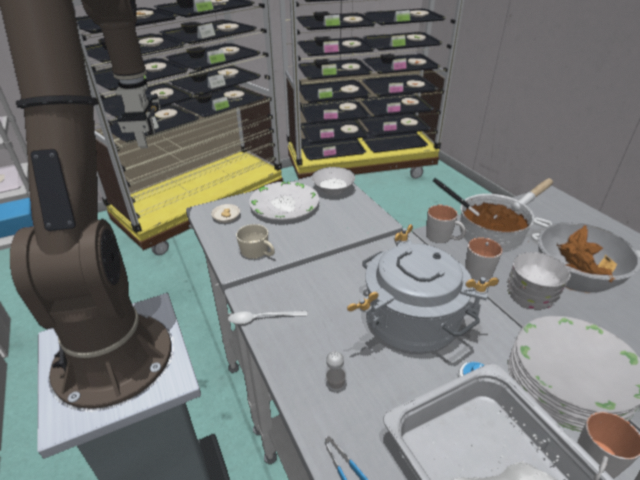

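The top view shows the pot at about (412,192), with the open bolt and its nut at about (421,255). The side view shows the nut at about (362,302). The salt shaker is at (436,289) in top and the spoon at (348,308). `rotation` is a rotation vector, so I'll fix the helper and zoom in.

```bash
sed -i 's/np.array(c\["rotation"\])/R.from_rotvec(c["rotation"]).as_matrix()/' h.py
python3 - <<'E'
from h import *
t=get_image("top");s=get_image("side")
tc=cv2.resize(t[140:300,350:480,::-1],None,fx=4,fy=4,interpolation=cv2.INTER_CUBIC)[:600]
sc=cv2.resize(s[220:370,320:520,::-1],None,fx=3,fy=4*.75,interpolation=cv2.INTER_CUBIC)
cv2.imwrite("pics/t1.png",tc);cv2.imwrite("pics/s1.png",sc)
def brass(im):
    h=cv2.cvtColor(im,cv2.COLOR_RGB2HSV);m=cv2.inRange(h,(8,100,60),(28,255,255));return m
for n,im,(x0,y0,x1,y1),rz in(("top",t,(350,140,480,290),.15),("side",s,(330,220,510,330),.15)):
    m=brass(im);k=np.zeros_like(m);k[y0:y1,x0:x1]=m[y0:y1,x0:x1]
    N,l,st,c=cv2.connectedComponentsWithStats(k)
    for i in range(1,N):
        if st[i,4]>8: print(n,st[i],c[i].round(1),onz(n,c[i],.157).round(3))
print(onz("top",(436,289),.09),onz("top",(340,328),.01),onz("top",(358,278),.01),onz("top",(409,172),.165))
E
```

```text
top [453 148   5  10  19] [455.  152.4] [ 0.752 -0.301  0.157]
top [447 158   8  15  49] [449.7 164.3] [ 0.722 -0.287  0.157]
top [361 164   9  24  60] [364.7 176.2] [ 0.689 -0.074  0.157]
top [420 245   9  24  82] [423.8 255.3] [ 0.492 -0.224  0.157]
side [471 220  39  12 322] [494.4 224.3] [ 0.903 -0.15   0.157]
side [396 225  16  15  94] [402.8 234.3] [ 0.684 -0.084  0.157]
side [470 239  31  17 367] [484.6 247.1] [ 0.819 -0.208  0.157]
side [467 278  31  13 183] [481.4 283.9] [ 0.727 -0.299  0.157]
side [348 293  29  17 165] [363.6 302.5] [ 0.485 -0.236  0.157]
[ 0.40604717 -0.26648148  0.09      ] [ 0.29287547 -0.01871528  0.01      ] [ 0.4303376  -0.06649036  0.01      ] [ 0.69963719 -0.18443107  0.165     ]
```

View pics/t1.png

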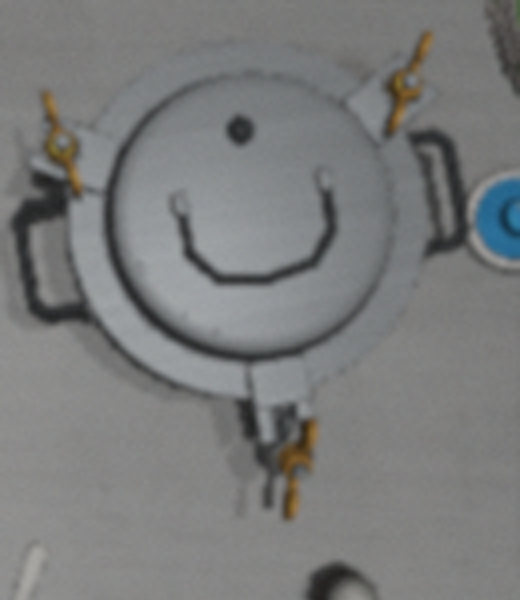

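View pics/s1.png

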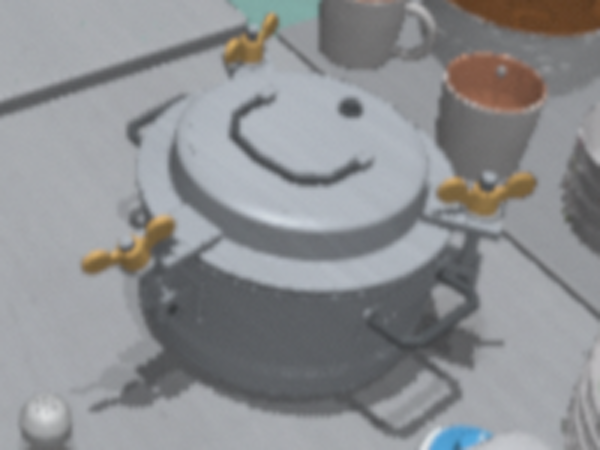

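The two done-up nuts sit at t1 (62,147) and (405,88). The open nut's hub is at t1 (295,460) and s1 (130,250). Its wings run nearly along the lean direction: t1 (310,430) and (291,505), s1 (97,262) and (160,232).

```bash
cat >> h.py <<'E'
def tri(a,b):
    e1,v1=ray("top",a);e2,v2=ray("side",b)
    s=np.linalg.lstsq(np.c_[v1,-v2],e2-e1,rcond=None)[0]
    p,q=e1+s[0]*v1,e2+s[1]*v2;return (p+q)/2,np.linalg.norm(p-q)
E
python3 - <<'E'
from h import *
T=lambda x,y:(350+x/4-.4,140+y/4-.4);S=lambda x,y:(320+x/3-.3,220+y/3-.3)
A,_=tri(T(62,147),S(250,45));B,_=tri(T(405,88),S(487,197));print("closed",A,_,B,_)
A=onz("top",T(62,147),.16);B=onz("top",T(405,88),.16)
print(A,B,np.linalg.norm(A-B),"exp",.128*3**.5)
C=onz("top",T(248,215),.155);print("C crown",C)
m=(A+B)/2;d=(B-A)[:2];d/=np.linalg.norm(d)
n=np.array([d[1],-d[0]]);n=n if n[0]>0 else -n   # pot +x
print("C nuts",m[:2]-n*.064,"yaw",np.arctan2(n[1],n[0]))
c=(m[:2]-n*.064+C[:2])/2;print("c",c,"slot",c-.128*n)
for k,a,b in(("hub",(295,460),(130,250)),("in",(310,430),(160,232)),("out",(291,505),(97,262))):
    P,g=tri(T(*a),S(*b));r=P[:2]-(c-.128*n);print(k,P,g,"pot xy",r@n,r@[-n[1],n[0]])
o=np.array([*(c-.128*n),.137]);print(proj("top",o),proj("side",o))
E
```

```text
closed [ 0.69026014 -0.07599367  0.1486159 ] 0.004692038440927139 [ 0.73213491 -0.29397001  0.14660697] 0.004692038440927139
[ 0.68826666 -0.07522619  0.16      ] [ 0.72787462 -0.28974398  0.16      ] 0.2181437025059021 exp 0.22170250336881628
C crown [ 0.64739009 -0.19257828  0.155     ]
C nuts [ 0.64513443 -0.19410545] yaw 0.18258090630991095
c [ 0.64626226 -0.19334187] slot [ 0.52038983 -0.21658259]
hub [ 0.49310138 -0.2244239   0.1413882 ] 0.002625661773016584 pot xy -0.028258604208312926 -0.002756261574861325
in [ 0.51148722 -0.23129647  0.15593877] 0.0030894677536320784 pot xy -0.011426201292976088 -0.01285287597542179
out [ 0.46635595 -0.22307545  0.14097359] 0.0011379762138737596 pot xy -0.05431464718520013 0.0034258957084253353
[[419.7972001  244.26776491]] [[373.08804774 297.8218815 ]]
```

```bash
python3 -m pendant '[-0.05,0,0,0,0,-0.187,0.014, -0.05,-0.03,0,0,0,0,0.014, -0.05,-0.03,0,0,0,0,0.014, -0.05,-0.03,0,0,0,0,0.014, -0.05,-0.03,0,0,0,0,0.014, -0.05,-0.03,0,0,0,0,0.014, -0.05,-0.03,0,0,0,0,0.014, 0,-0.06,0,0,0,0,0.014, 0,-0.06,0,0,0,0,0.014, 0,-0.06,0,0,0,0,0.014]' && python3 -m pendant '[0,-0.055,0,0,0,0,0.014, 0,-0.055,0,0,0,0,0.014, 0,-0.055,0,0,0,0,0.014, 0,-0.055,0,0,0,0,0.014, 0,-0.055,0,0,0,0,0.014, 0,-0.055,0,0,0,0,0.014, 0,-0.03,0,0,0,0,0.014, 0,0,0,0,0,0,0.014]'
cat >> h.py <<'E'
def goto(x,y,z=None,yaw=None):
    o=observe();p=np.array(o["position"]);M=R.from_rotvec(o["ee_rot"]).as_matrix()
    d=np.array([x,y,p[2] if z is None else z])-p
    print("clock",round(o["clock"],2),"pos",p.round(4),"yawY",round(np.degrees(np.arctan2(M[1,1],M[0,1])),1),"q7",round(o["joints"][6],2),"F",np.round(o["force"],1),"w",round(o["width"]*91.8,1),"| d tool",(M.T@d).round(4))
E
python3 -c "
from h import *
goto(.434,-.212,.156)"
```

```text
clock: 1.45
position: [0.5011, 0.1556, 0.2375]
ee_rot: [-0.283, -3.129, 0.0]
force: [1.0, -0.2, -0.7]
width: 0.156
gripper_force: 0.0
clock: 2.45
position: [0.4363, -0.199, 0.2378]
ee_rot: [0.29, 3.128, -0.001]
force: [0.1, 0.7, 0.2]
width: 0.152
gripper_force: 0.0
clock 2.45 pos [ 0.4363 -0.199   0.2378] yawY 79.4 q7 1.79 F [0.1 0.7 0.2] w 14.0 | d tool [-0.0001 -0.0131  0.0818]
```

```bash
python3 -m pendant '[0,-0.013,0.03,0,0,0,0.014, 0,0,0.05,0,0,0,0.014, 0,0,0.002,0,0,0,0.014,0,0,0,0,0,0,0.014]'
python3 - <<'E'
from h import *
goto(.434,-.212,.156)
t=get_image("top")[190:290,380:460,::-1];s=get_image("side")[260:335,310:410,::-1]
a=cv2.resize(t,(480,600),interpolation=cv2.INTER_CUBIC)
b=cv2.resize(s,(320,240),interpolation=cv2.INTER_CUBIC)
im=np.zeros((600,800,3),np.uint8);im[:,:480]=a;im[:240,480:]=b;cv2.imwrite("pics/c2.png",im)
E
```

```text
clock: 2.95
position: [0.4356, -0.2088, 0.1567]
ee_rot: [0.281, 3.129, 0.0]
force: [-0.9, -0.4, 0.3]
width: 0.152
gripper_force: 0.0
clock 2.95 pos [ 0.4356 -0.2088  0.1567] yawY 79.7 q7 1.87 F [-0.9 -0.4  0.3] w 13.9 | d tool [ 0.001  -0.0034  0.0007]
```

View pics/c2.png

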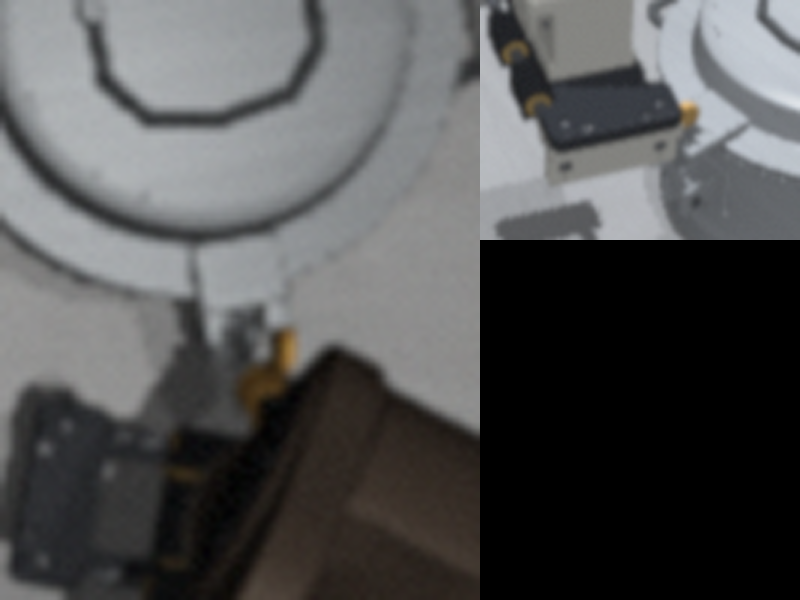

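Top view (c2): hub at about (262,388), inner wing at (287,350). The gripper is just outside the nut. I'll advance straddling the outer wing.

```bash
python3 -m pendant '[0,-0.004,0,0,0,0,0.014, -0.006,0,0,0,0,0,0.014, -0.006,0,0,0,0,0,0.014, -0.006,0,0,0,0,0,0.014, -0.006,0,0,0,0,0,0.014, -0.006,0,0,0,0,0,0.014,0,0,0,0,0,0,0.014]'
python3 - <<'E'
from h import *
goto(.475,-.2205,.156);o=observe();print(o["ft_torque"],o["joints"])
E
```

```text
clock: 3.92
position: [0.4641, -0.2187, 0.1556]
ee_rot: [0.282, 3.129, -0.0]
force: [0.2, -0.6, 0.1]
width: 0.153
gripper_force: 0.0
clock 3.92 pos [ 0.4641 -0.2187  0.1556] yawY 79.7 q7 1.88 F [ 0.2 -0.6  0.1] w 14.0 | d tool [-0.011   0.0002 -0.0004]
[ 0.00362659 -0.03966441 -0.03677797] [ 0.08300105  0.34979111  0.32753368  1.96585658 -0.14738855  0.8484942
  1.88092145]
```

```bash
python3 -m pendant '[-0.006,0,0,0,0,0,0.014, -0.006,0,0,0,0,0,0.014, 0,0,0,0,0,0,0.014]'; python3 -m pendant '[-0.0047,0.0018,0,0,0,0,0.014, -0.0047,0.0018,0,0,0,0,0.014,0,0,0,0,0,0,0.014]'
python3 - <<'E'
from h import *
goto(.503,-.2135,.156)
t=get_image("top")[190:290,380:460,::-1];s=get_image("side")[260:335,310:410,::-1]
a=cv2.resize(t,(480,600),interpolation=cv2.INTER_CUBIC)
b=cv2.resize(s,(320,240),interpolation=cv2.INTER_CUBIC)
im=np.zeros((600,800,3),np.uint8);im[:,:480]=a;im[:240,480:]=b;cv2.imwrite("pics/c3.png",im)
E
```

```text
clock: 4.3
position: [0.475, -0.2211, 0.1555]
ee_rot: [-0.283, -3.128, 0.0]
force: [-3.7, -0.4, 1.9]
width: 0.149
gripper_force: 1.6
clock: 4.68
position: [0.4853, -0.2198, 0.156]
ee_rot: [0.283, 3.128, -0.002]
force: [-3.2, -3.1, 2.7]
width: 0.154
gripper_force: 3.0
clock 4.67 pos [ 0.4853 -0.2198  0.156 ] yawY 79.6 q7 1.87 F [-3.2 -3.1  2.7] w 14.1 | d tool [-0.0162  0.0094 -0.    ]
```

View pics/c3.png

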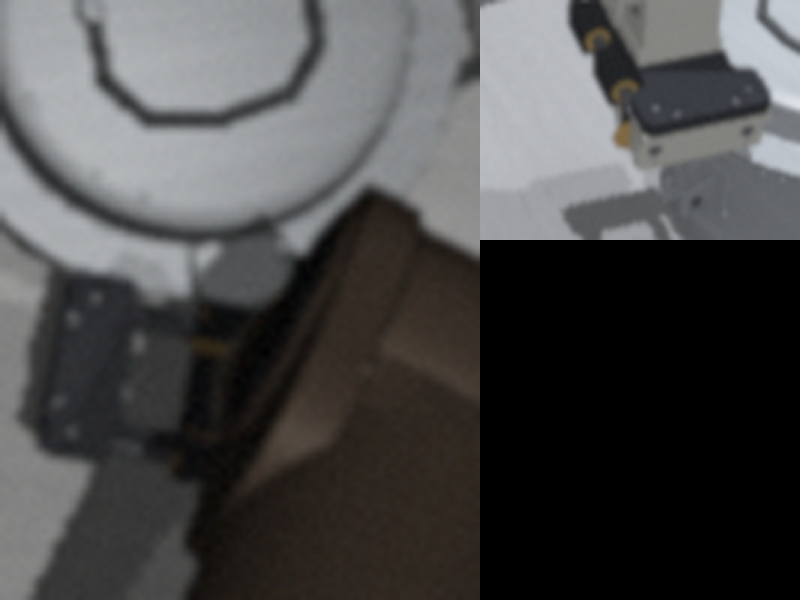

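```bash
python3 -m pendant '[0,-0.001,0,0,0,0,0.016, -0.0047,0.0014,0,0,0,0,0.016, -0.0047,0.0016,0,0,0,0,0.016,0,0,0,0,0,0,0.016]'; python3 -m pendant '[-0.003,0.0012,0,0,0,0,0.016, 0,0,0,0,0,0,0.016]'
python3 -c "
from h import *
goto(.503,-.2135,.156)"
```

```text
clock: 5.28
position: [0.4957, -0.2186, 0.1558]
ee_rot: [0.281, 3.128, -0.0]
force: [-1.8, -0.8, 3.3]
width: 0.175
gripper_force: 2.4
clock: 5.52
position: [0.4986, -0.2181, 0.1559]
ee_rot: [0.282, 3.128, -0.0]
force: [-2.8, -1.8, 4.9]
width: 0.176
gripper_force: 2.5
clock 5.53 pos [ 0.4986 -0.2181  0.1559] yawY 79.7 q7 1.87 F [-2.8 -1.8  4.9] w 16.2 | d tool [-0.0036  0.0053 -0.0001]
```

```bash
for i in 1; do python3 -m pendant '[-0.002,0.0007,-0.001,0,0,0,0.016, 0,0,0,0,0,0,0.016]'; python3 -m pendant '[-0.002,0.0007,-0.001,0,0,0,0.016, 0,0,0,0,0,0,0.016]';  python3 -m pendant '[-0.002,0.0007,0,0,0,0,0.016, 0,0,0,0,0,0,0.016]'; done
```

```text
clock: 5.78
position: [0.5003, -0.2176, 0.1566]
ee_rot: [-0.282, -3.129, 0.0]
force: [-2.7, -2.3, 0.9]
width: 0.173
gripper_force: 2.2
clock: 6.02
position: [0.5024, -0.2172, 0.1575]
ee_rot: [-0.282, -3.129, -0.0]
force: [-2.0, -3.0, -1.5]
width: 0.173
gripper_force: 1.8
clock: 6.28
position: [0.5046, -0.2169, 0.1577]
ee_rot: [0.282, 3.129, 0.0]
force: [-2.3, -1.4, -1.1]
width: 0.174
gripper_force: 1.9
```

```bash
python3 -m pendant '[-0.002,0.0005,0,0,0,0,0.016, 0,0,0,0,0,0,0.016]'; python3 -m pendant '[-0.002,0.0007,0,0,0,0,0.016, 0,0,0,0,0,0,0.016]';  python3 -m pendant '[-0.002,0.0007,0,0,0,0,0.016, 0,0,0,0,0,0,0.016]'
```

```text
clock: 6.52
position: [0.5067, -0.2166, 0.1578]
ee_rot: [0.282, 3.129, 0.001]
force: [-2.9, -1.0, 0.1]
width: 0.175
gripper_force: 1.9
clock: 6.78
position: [0.5077, -0.2165, 0.1576]
ee_rot: [-0.282, -3.127, -0.001]
force: [-6.4, -1.0, 1.9]
width: 0.171
gripper_force: 3.5
clock: 7.02
position: [0.5083, -0.2165, 0.1574]
ee_rot: [-0.284, -3.124, -0.001]
force: [-10.8, -0.8, 4.1]
width: 0.171
gripper_force: 6.1
```

Force rises at a fixed position, so the stop is reached. I'll back out along the wing and look.

```bash
python3 -m pendant '[0.004,0,0,0,0,0,0.02, 0.015,0,0,0,0,0,0.02, 0.03,0,0,0,0,0,0.02, 0.02,0,-0.03,0,0,0,0, 0,0.06,-0.01,0,0,0,0, 0,0.06,0,0,0,0,0, 0,0.05,0,0,0,0,0,0,0,0,0,0,0,0]'
python3 - <<'E'
from h import *
goto(.503,-.2135,.156)
t=get_image("top")[190:290,380:460,::-1];s=get_image("side")[260:335,310:410,::-1]
a=cv2.resize(t,(480,600),interpolation=cv2.INTER_CUBIC)
b=cv2.resize(s,(320,240),interpolation=cv2.INTER_CUBIC)
im=np.zeros((600,800,3),np.uint8);im[:,:480]=a;im[:240,480:]=b;cv2.imwrite("pics/c4.png",im)
E
```

```text
clock: 8.02
position: [0.4736, -0.0319, 0.198]
ee_rot: [0.27, 3.129, 0.003]
force: [-0.4, -2.2, 0.0]
width: 0.005
gripper_force: 0.0
clock 8.03 pos [ 0.4736 -0.0319  0.198 ] yawY 80.1 q7 1.44 F [-0.4 -2.2  0. ] w 0.5 | d tool [-0.0601 -0.1739  0.0416]
```

View pics/c4.png

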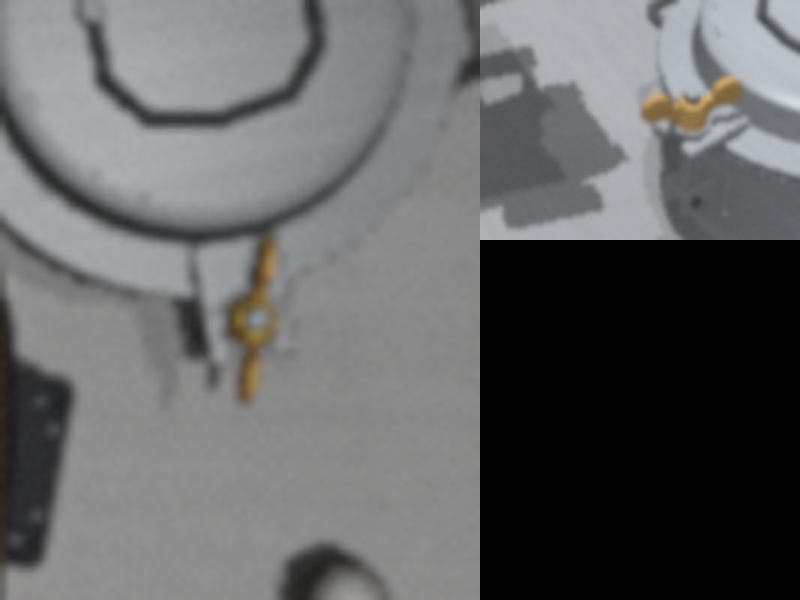

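The bolt stands upright in the slot: hub at c4 (255,320), wing ends at (268,240) and (246,400). Next, the axis position and wing yaw.

```bash
python3 - <<'E'
from h import *
T=lambda x,y:(380+x/6-.4,190+y/6-.4);S=lambda x,y:(310+x/3.2-.3,260+y/3.2-.3)
print(onz("top",T(255,320),.163),tri(T(255,320),S(210,110)))
a=onz("top",T(268,240),.16);b=onz("top",T(246,400),.16);print(a,b,(a+b)/2,np.linalg.norm(a-b),np.degrees(np.arctan2(*(b-a)[1::-1])))
goto(.503,-.2135,.156)
E
```

```text
[ 0.52282065 -0.21846236  0.163     ] (array([ 0.52296783, -0.22026189,  0.14958808]), np.float64(0.000876998920604373))
[ 0.55630072 -0.22410246  0.16      ] [ 0.4896519  -0.21540299  0.16      ] [ 0.52297631 -0.21975272  0.16      ] 0.06721418224836213 172.56340361225958
clock 8.12 pos [ 0.4729 -0.0364  0.1979] yawY 79.8 q7 1.44 F [ 0.8  0.  -0.6] w 0.9 | d tool [-0.061  -0.169   0.0419]
```

```bash
python3 -m pendant '[0,0,0,0,0,0.185,0, 0,0,0,0,0,0.185,0, 0,0,0,0,0,0.185,0, 0,0,0,0,0,0.185,0, 0,0,0,0,0,0.185,0, 0,0,0,0,0,0.185,0, 0,0,0,0,0,0.185,0, 0,0,0,0,0,0.185,0, 0,0,0,0,0,0.045,0,0,0,0,0,0,0,0]'
python3 -c "
from h import *
goto(.4875,-.2365,.157)"
```

```text
clock: 9.38
position: [0.4729, -0.038, 0.1978]
ee_rot: [2.367, 2.065, 0.0]
force: [-0.8, -1.0, -0.0]
width: 0.002
gripper_force: 0.0
clock 9.38 pos [ 0.4729 -0.038   0.1978] yawY -7.8 q7 0.01 F [-0.8 -1.  -0. ] w 0.2 | d tool [-0.1946  0.0414  0.0408]
```

```bash
python3 -m pendant '[-0.05,0,0,0,0,0,0, -0.05,0,0,0,0,0,0, -0.05,0,0,0,0,0,0, -0.045,0,0,0,0,0,0, 0,0.041,0,0,0,0,0, 0,0,0.02,0,0,0,0, 0,0,0.021,0,0,0,0,0,0,0,0,0,0,0]'
python3 -c "
from h import *
goto(.4875,-.2365,.157)"
```

```text
clock: 10.38
position: [0.4863, -0.2357, 0.1556]
ee_rot: [-2.364, -2.066, 0.003]
force: [0.0, 0.2, -0.5]
width: 0.004
gripper_force: 0.0
clock 10.38 pos [ 0.4863 -0.2357  0.1556] yawY -7.7 q7 0.52 F [ 0.   0.2 -0.5] w 0.4 | d tool [-0.0006  0.0013 -0.0014]
```

```bash
python3 -m pendant '[0.004,0,0,0,0,0,0,0.003,0,0,0,0,0,0]'; python3 -m pendant '[0.002,0,0,0,0,0,0,0,0,0,0,0,0,0]'; python3 -m pendant '[0.002,0,0,0,0,0,0,0,0,0,0,0,0,0]'
```

```text
clock: 10.62
position: [0.4891, -0.2284, 0.1576]
ee_rot: [2.364, 2.067, 0.002]
force: [-0.6, -0.8, 0.4]
width: 0.006
gripper_force: 0.4
clock: 10.88
position: [0.4892, -0.2264, 0.1572]
ee_rot: [2.364, 2.068, 0.001]
force: [0.2, -1.3, 0.5]
width: 0.007
gripper_force: 0.4
clock: 11.12
position: [0.4894, -0.2244, 0.1568]
ee_rot: [2.365, 2.068, 0.0]
force: [-0.0, -1.3, 1.3]
width: 0.006
gripper_force: 0.5
```

```bash
python3 -m pendant '[0.006,-0.0013,0,0,0,0.18,0, 0.006,-0.0013,0,0,0,0.18,0, 0,0,0,0,0,0,0]'; python3 -c "
from h import *
goto(.523,-.219)"; python3 -m pendant '[0.006,-0.0013,0,0,0,0.18,0, 0.006,-0.0013,0,0,0,0.18,0,0.006,-0.0013,0,0,0,0.18,0,0,0,0,0,0,0,0]'; python3 -c "
from h import *
goto(.523,-.219)"
```

```text
clock: 11.5
position: [0.4894, -0.2117, 0.1565]
ee_rot: [-2.695, -1.613, 0.001]
force: [0.6, -0.1, 0.3]
width: 0.008
gripper_force: 0.1
clock 11.5 pos [ 0.4894 -0.2117  0.1565] yawY -28.2 q7 0.17 F [ 0.6 -0.1  0.3] w 0.8 | d tool [ 0.0094  0.0331 -0.    ]
clock: 12.0
position: [0.4974, -0.1956, 0.1564]
ee_rot: [-3.027, -0.841, 0.001]
force: [-0.3, 0.0, 0.1]
width: 0.004
gripper_force: 0.0
clock 12.0 pos [ 0.4974 -0.1956  0.1564] yawY -58.9 q7 -0.31 F [-0.3  0.   0.1] w 0.4 | d tool [ 0.0098  0.0333 -0.    ]
```

```bash
cat >> h.py <<'E'
def nut(show=True):
    for n,(x0,y0,x1,y1) in(("top",(400,222,445,265)),("side",(345,270,400,315))):
        im=get_image(n)[y0:y1,x0:x1];h=cv2.cvtColor(im,cv2.COLOR_RGB2HSV);m=cv2.inRange(h,(8,100,50),(28,255,255))
        ys,xs=np.nonzero(m);print(n,len(xs))
        if show:
            s=2 if n=="top" else 2
            for r in range(0,m.shape[0],s): 
                if m[r:r+s].any(): print(r+y0,"".join("#" if m[r,c] else "." for c in range(m.shape[1])))
E
python3 -c "
from h import *
nut()"
```

```text
top 0
side 137
286 .......................................................
288 .........................##............................
290 .........................###...........................
292 .........................####....##....................
294 ...........................###############.............
296 ..........................#################............
298 ..........................##################...........
300 ..............................##.......#####...........
```

```bash
cat >> h.py <<'E'
def lobes(A=(.523,-.219),z=.157,cam="side"):
    for th in range(0,180,15):
        u=.024*np.array([np.cos(np.radians(th)),np.sin(np.radians(th)),0]);c=np.array([*A,z]);print(th,proj(cam,[c+u,c-u]).round(1).tolist())
E
python3 -c "
from h import *
lobes()"
```

```text
0 [[385.5, 287.3], [365.2, 294.7]]
15 [[383.5, 285.6], [367.2, 296.6]]
30 [[381.0, 284.2], [369.8, 298.0]]
45 [[378.1, 283.3], [372.8, 299.0]]
60 [[375.0, 283.0], [375.9, 299.4]]
75 [[372.0, 283.1], [379.1, 299.2]]
90 [[369.2, 283.8], [382.0, 298.5]]
105 [[366.8, 285.0], [384.4, 297.2]]
120 [[365.0, 286.6], [386.2, 295.5]]
135 [[363.9, 288.5], [387.2, 293.6]]
150 [[363.5, 290.6], [387.5, 291.4]]
165 [[364.0, 292.7], [386.9, 289.3]]
```

```bash
python3 -m pendant '[0.006,-0.0013,0,0,0,0.18,0, 0.006,-0.0013,0,0,0,0.18,0,0.006,-0.0013,0,0,0,0.18,0,0,0,0,0,0,0,0]'; python3 -c "
from h import *
goto(.523,-.219)"; python3 -m pendant '[-0.01,0,0,0,0,0,0,0,0,-0.04,0,0,0,0,0,0,0,0,0,0,0]'; python3 -c "
from h import *
goto(.523,-.219);nut()"
```

```text
clock: 12.6
position: [0.5127, -0.1861, 0.1565]
ee_rot: [3.141, 0.003, -0.001]
force: [0.3, -0.3, 0.3]
width: 0.006
gripper_force: 0.1
clock 12.6 pos [ 0.5127 -0.1861  0.1565] yawY -89.9 q7 -0.76 F [ 0.3 -0.3  0.3] w 0.5 | d tool [ 0.0102  0.033  -0.    ]
clock: 12.98
position: [0.5032, -0.1873, 0.199]
ee_rot: [3.141, -0.0, 0.007]
force: [-0.3, 0.0, -0.5]
width: 0.01
gripper_force: 0.0
clock 12.97 pos [ 0.5032 -0.1873  0.199 ] yawY -90.0 q7 -0.81 F [-0.3  0.  -0.5] w 0.9 | d tool [0.0198 0.0317 0.0001]
top 0
side 101
280 .......................................................
282 ..........................###..........................
284 ..........................###..........................
286 ...........................##..........................
288 ...........................#...........................
290 .......................................................
292 ...........................##..........................
294 ...........................########....................
296 ..........................##########...................
298 ...........................##########..................
300 ..............................#######..................
302 ..................................####.................
```

```bash
python3 -m pendant '[-0.0056,0.004,0,0,0,-0.18,0,-0.0056,0.004,0,0,0,-0.18,0,-0.0056,0.004,0,0,0,-0.18,0,-0.0056,0.004,0,0,0,-0.18,0,-0.0056,0.004,0,0,0,-0.18,0,-0.0056,0.004,0,0,0,-0.18,0,-0.0056,0.004,0,0,0,-0.18,0,-0.0056,0.004,0,0,0,-0.18,0,-0.0056,0.004,0,0,0,-0.18,0]';python3 -m pendant '[-0.0056,0.004,0,0,0,-0.18,0,-0.0056,0.004,0,0,0,-0.18,0,-0.0056,0.004,0,0,0,-0.18,0,-0.0056,0.004,0,0,0,-0.18,0,-0.0056,0.004,0,0,0,-0.18,0,-0.0056,0.004,0,0,0,-0.18,0,-0.0056,0.004,0,0,0,-0.18,0,-0.0056,0.004,0,0,0,-0.18,0,-0.0026,0.002,0,0,0,-0.08,0,0,0,0,0,0,0,0]'; python3 -c "
from h import *
goto(.523,-.219,.157);nut()"
```

```text
clock: 14.2
position: [0.4891, -0.2399, 0.1958]
ee_rot: [-2.16, -2.279, 0.0]
force: [-0.0, 0.5, 0.3]
width: 0.002
gripper_force: 0.0
clock: 15.45
position: [0.5407, -0.2515, 0.1958]
ee_rot: [-0.006, -3.141, -0.002]
force: [-0.5, 0.0, 0.3]
width: 0.005
gripper_force: 0.0
clock 15.45 pos [ 0.5407 -0.2515  0.1958] yawY 89.8 q7 2.01 F [-0.5  0.   0.3] w 0.5 | d tool [0.0178 0.0324 0.0389]
top 10
224 .............................................
226 .........................#...................
240 .....................##......................
side 111
270 ...............................................##......
272 ...............................................#.......
274 ...............................................#.......
280 .......................................................
282 ..........................###..........................
284 ..........................###..........................
286 ..........................###..........................
288 ...........................#...........................
292 ...........................##..........................
294 ...........................########....................
296 ..........................##########...................
298 ...........................##########..................
300 .............................#########.................
302 ..................................####.................
```

```bash
python3 -m pendant '[0,0,0.02,0,0,0,0,0,0,0.0185,0,0,0,0,0.004,0,0,0,0,0,0,0.004,0,0,0,0,0,0,0,0,0,0,0,0,0]';python3 -m pendant '[0.006,-0.0013,0,0,0,0.18,0,0.006,-0.0013,0,0,0,0.18,0,0.006,-0.0013,0,0,0,0.18,0,0,0,0,0,0,0,0]';python3 -m pendant '[0.006,-0.0013,0,0,0,0.18,0,0.006,-0.0013,0,0,0,0.18,0,0.006,-0.0013,0,0,0,0.18,0,0,0,0,0,0,0,0]'; python3 -c "
from h import *
goto(.523,-.219,.157);nut()"
```

```text
clock: 16.18
position: [0.5332, -0.2522, 0.1591]
ee_rot: [0.009, 3.14, -0.001]
force: [-0.1, 0.2, 0.3]
width: 0.009
gripper_force: 0.0
clock: 16.68
position: [0.5154, -0.2526, 0.1589]
ee_rot: [0.844, 3.025, -0.001]
force: [-1.0, -0.2, -0.5]
width: 0.004
gripper_force: 0.4
clock: 17.18
position: [0.4993, -0.2435, 0.1585]
ee_rot: [1.615, 2.694, -0.0]
force: [0.0, -0.7, 0.6]
width: 0.005
gripper_force: 0.4
clock 17.18 pos [ 0.4993 -0.2435  0.1585] yawY 28.1 q7 1.09 F [ 0.  -0.7  0.6] w 0.4 | d tool [0.0105 0.0324 0.0015]
top 4
230 ....................................#........
232 ....................................#........
side 6
288 .......................................................
290 ....................................#..................
292 .....................................#.................
```

```bash
python3 -m pendant '[0.002,-0.0005,0.001,0,0,0.06,0,0.002,-0.0005,0,0,0,0.06,0,0.002,-0.0005,0,0,0,0.06,0,0,0,0,0,0,0,0]' ;python3 -m pendant '[0.002,-0.0005,0,0,0,0.06,0,0,0,0,0,0,0,0]';python3 -m pendant '[0.002,-0.0005,0,0,0,0.06,0,0,0,0,0,0,0,0]';python3 -m pendant '[0.001,-0.0003,0,0,0,0.03,0,0,0,0,0,0,0,0]';python3 -m pendant '[0.001,-0.0003,0,0,0,0.03,0,0,0,0,0,0,0,0]'; python3 -c "
from h import *
goto(.523,-.219,.157);nut()"
```

```text
clock: 17.77
position: [0.4958, -0.2389, 0.1574]
ee_rot: [1.851, 2.537, 0.0]
force: [0.1, -1.8, 0.9]
width: 0.002
gripper_force: 0.7
clock: 18.02
position: [0.4946, -0.2371, 0.1574]
ee_rot: [1.928, 2.48, 0.0]
force: [-0.8, -1.2, 0.7]
width: 0.0
gripper_force: 0.7
clock: 18.27
position: [0.4935, -0.2351, 0.1573]
ee_rot: [2.002, 2.421, 0.0]
force: [0.5, -1.9, 1.2]
width: 0.004
gripper_force: 0.7
clock: 18.52
position: [0.493, -0.2342, 0.1573]
ee_rot: [2.041, 2.388, 0.0]
force: [0.2, -2.3, 1.6]
width: 0.006
gripper_force: 0.7
clock: 18.77
position: [0.4925, -0.2331, 0.1572]
ee_rot: [2.077, 2.357, 0.0]
force: [0.5, -0.5, 0.6]
width: 0.004
gripper_force: 0.7
clock 18.77 pos [ 0.4925 -0.2331  0.1572] yawY 7.2 q7 0.76 F [ 0.5 -0.5  0.6] w 0.4 | d tool [0.0101 0.0321 0.0002]
top 5
230 ........................#....................
232 ........................#....................
234 ........................#....................
side 78
276 .......................................................
278 ...........................###.........................
280 .........................#.............................
282 ...................#...................................
284 .......................................................
286 ..........................................####.........
288 .....................#................########.........
290 .....................................########..........
292 ..................................######...............
294 ..................................###..................
296 ..................................##...................
298 .................................##....................
300 .................................#.....................
```

```bash
python3 -m pendant '[0.002,-0.0005,0,0,0,0.06,0,0,0,0,0,0,0,0]';python3 -m pendant '[0.002,-0.0005,0,0,0,0.06,0,0,0,0,0,0,0,0]';python3 -m pendant '[0.002,-0.0005,0,0,0,0.06,0,0,0,0,0,0,0,0]'; python3 -c "
from h import *
goto(.523,-.219,.157);nut()"
```

```text
clock: 19.12
position: [0.4916, -0.2311, 0.1572]
ee_rot: [-2.146, -2.294, 0.0]
force: [-0.1, -0.9, 1.0]
width: 0.005
gripper_force: 0.6
clock: 19.38
position: [0.491, -0.2292, 0.1572]
ee_rot: [-2.213, -2.23, 0.0]
force: [0.5, -1.3, -0.6]
width: 0.007
gripper_force: 0.6
clock: 19.62
position: [0.4905, -0.2273, 0.1572]
ee_rot: [-2.278, -2.163, 0.0]
force: [0.7, -2.1, -0.1]
width: 0.005
gripper_force: 0.6
clock 19.62 pos [ 0.4905 -0.2273  0.1572] yawY -3.0 q7 0.6 F [ 0.7 -2.1 -0.1] w 0.4 | d tool [0.0099 0.0321 0.0002]
top 10
230 ..........................#..................
232 .........................##..................
234 .........................##..................
236 .........................#...................
side 118
276 ......................####.............................
278 .................#####.................................
280 ............##.#.......................................
284 ............##.........................................
286 .......................................................
288 ........................................#######........
290 .......................................########........
292 ....................................###########........
294 ................................########...............
296 ...............................#####...................
298 ...............................####....................
300 ...............................###.....................
```

```bash
python3 -m pendant '[0.006,-0.0013,0,0,0,0.18,0, 0.006,-0.0013,0,0,0,0.18,0,0.006,-0.0013,0,0,0,0.18,0,0.006,-0.0013,0,0,0,0.18,0,0,0,0,0,0,0,0]';python3 -m pendant '[0.006,-0.0013,0,0,0,0.18,0, 0.006,-0.0013,0,0,0,0.18,0,0.006,-0.0013,0,0,0,0.18,0,0.006,-0.0013,0,0,0,0.18,0,0.003,-0.0006,0,0,0,0.09,0,0,0,0,0,0,0,0]'; python3 -c "
from h import *
goto(.523,-.219)"; python3 -m pendant '[-0.009,0,0,0,0,0,0,0,0,-0.04,0,0,0,0,0,0,0,0,0,0,0]'; python3 -c "
from h import *
goto(.523,-.219);nut()"
```

```text
clock: 20.35
position: [0.4931, -0.2028, 0.1569]
ee_rot: [-2.893, -1.223, 0.001]
force: [0.3, 1.0, -0.6]
width: 0.004
gripper_force: 0.1
clock: 21.1
position: [0.5135, -0.1862, 0.1568]
ee_rot: [-3.141, 0.013, 0.002]
force: [-1.0, 0.3, 0.4]
width: 0.007
gripper_force: 0.3
clock 21.1 pos [ 0.5135 -0.1862  0.1568] yawY -90.5 q7 -0.72 F [-1.   0.3  0.4] w 0.6 | d tool [ 0.0097  0.0327 -0.    ]
clock: 21.48
position: [0.5054, -0.1874, 0.1995]
ee_rot: [3.141, -0.017, 0.006]
force: [-0.4, 0.1, -0.3]
width: 0.004
gripper_force: 0.0
clock 21.48 pos [ 0.5054 -0.1874  0.1995] yawY -90.6 q7 -0.76 F [-0.4  0.1 -0.3] w 0.4 | d tool [0.018  0.0314 0.0001]
top 0
side 101
280 .......................................................
282 ..........................###..........................
284 ..........................###..........................
286 ...........................##..........................
288 ...........................#...........................
292 ...........................##..........................
294 ...........................########....................
296 ..........................#########....................
298 ..........................##########...................
300 ............................#########..................
302 ..................................###..................
304 ..................................###..................
```

```bash
python3 -m pendant '[-0.0056,0.004,0,0,0,-0.18,0,-0.0056,0.004,0,0,0,-0.18,0,-0.0056,0.004,0,0,0,-0.18,0,-0.0056,0.004,0,0,0,-0.18,0,-0.0056,0.004,0,0,0,-0.18,0,-0.0056,0.004,0,0,0,-0.18,0,-0.0056,0.004,0,0,0,-0.18,0,-0.0056,0.004,0,0,0,-0.18,0,-0.0056,0.004,0,0,0,-0.18,0]';python3 -m pendant '[-0.0056,0.004,0,0,0,-0.18,0,-0.0056,0.004,0,0,0,-0.18,0,-0.0056,0.004,0,0,0,-0.18,0,-0.0056,0.004,0,0,0,-0.18,0,-0.0056,0.004,0,0,0,-0.18,0,-0.0056,0.004,0,0,0,-0.18,0,-0.0056,0.004,0,0,0,-0.18,0,-0.0056,0.004,0,0,0,-0.18,0,-0.0026,0.002,0,0,0,-0.08,0,0,0,0,0,0,0,0]'; python3 -c "
from h import *
goto(.523,-.219,.156);nut()"
```

```text
clock: 22.7
position: [0.4907, -0.2398, 0.1963]
ee_rot: [-2.172, -2.268, 0.0]
force: [0.3, 0.3, -0.2]
width: 0.005
gripper_force: 0.0
clock: 23.95
position: [0.5422, -0.252, 0.1963]
ee_rot: [-0.022, -3.14, -0.002]
force: [-0.3, -0.5, -0.1]
width: -0.0
gripper_force: 0.0
clock 23.95 pos [ 0.5422 -0.252   0.1963] yawY 89.2 q7 2.02 F [-0.3 -0.5 -0.1] w -0.0 | d tool [0.0196 0.0327 0.0404]
top 13
224 ........................#####...#............
side 110
270 ................................................#......
272 ...............................................##......
280 .......................................................
282 ..........................###..........................
284 ..........................###..........................
286 ...........................###.........................
288 ...........................##..........................
292 ............................#..........................
294 ...........................########....................
296 ..........................#########....................
298 ..........................##########...................
300 ...........................##########..................
302 ..................................###..................
304 ..................................###..................
```

```bash
python3 -m pendant '[0,0,0.02,0,0,0,0,0,0,0.0205,0,0,0,0,0.005,0,0,0,0,0,0,0.004,0,0,0,0,0,0,0,0,0,0,0,0,0]';python3 -m pendant '[0.006,-0.0013,0,0,0,0.18,0,0.006,-0.0013,0,0,0,0.18,0,0.006,-0.0013,0,0,0,0.18,0,0,0,0,0,0,0,0]';python3 -m pendant '[0.006,-0.0013,0,0,0,0.18,0,0.006,-0.0013,0,0,0,0.18,0,0.006,-0.0013,0,0,0,0.18,0,0,0,0,0,0,0,0]'; python3 -c "
from h import *
goto(.523,-.219,.156)"
```

```text
clock: 24.68
position: [0.5337, -0.2527, 0.1577]
ee_rot: [0.024, 3.14, -0.001]
force: [1.1, 0.8, -0.5]
width: 0.006
gripper_force: 0.0
clock: 25.18
position: [0.5158, -0.253, 0.1575]
ee_rot: [0.859, 3.02, -0.001]
force: [1.2, -0.2, -0.5]
width: 0.002
gripper_force: 0.3
clock: 25.68
position: [0.4998, -0.2436, 0.157]
ee_rot: [1.628, 2.686, -0.0]
force: [-0.1, -1.2, 0.2]
width: 0.003
gripper_force: 0.5
clock 25.68 pos [ 0.4998 -0.2436  0.157 ] yawY 27.5 q7 1.11 F [-0.1 -1.2  0.2] w 0.2 | d tool [0.0111 0.0319 0.001 ]
```

```bash
python3 -m pendant '[0.002,-0.0005,0.001,0,0,0.06,0,0.002,-0.0005,0,0,0,0.06,0,0,0,0,0,0,0,0]' ;python3 -m pendant '[0.002,-0.0005,0,0,0,0.06,0,0,0,0,0,0,0,0]';python3 -m pendant '[0.002,-0.0005,0,0,0,0.06,0,0,0,0,0,0,0,0]';python3 -m pendant '[0.001,-0.0003,0,0,0,0.03,0,0,0,0,0,0,0,0]';python3 -m pendant '[0.001,-0.0003,0,0,0,0.03,0,0,0,0,0,0,0,0]'; python3 -c "
from h import *
goto(.523,-.219,.156);nut()"
```

```text
clock: 26.05
position: [0.4976, -0.2407, 0.1561]
ee_rot: [1.785, 2.584, 0.0]
force: [0.1, -1.7, 1.0]
width: 0.007
gripper_force: 0.7
clock: 26.3
position: [0.4964, -0.2394, 0.1561]
ee_rot: [1.864, 2.527, -0.0]
force: [1.3, -3.5, 1.3]
width: 0.004
gripper_force: 1.6
clock: 26.55
position: [0.4955, -0.2384, 0.1562]
ee_rot: [1.939, 2.468, -0.001]
force: [0.8, -6.1, -0.1]
width: 0.008
gripper_force: 3.0
clock: 26.8
position: [0.4951, -0.238, 0.1562]
ee_rot: [1.975, 2.439, -0.001]
force: [1.3, -7.7, -1.1]
width: 0.007
gripper_force: 3.7
clock: 27.05
position: [0.4947, -0.2376, 0.1563]
ee_rot: [2.012, 2.408, -0.002]
force: [2.2, -10.1, -1.1]
width: 0.003
gripper_force: 4.5
clock 27.05 pos [ 0.4947 -0.2376  0.1563] yawY 10.3 q7 0.85 F [  2.2 -10.1  -1.1] w 0.3 | d tool [0.0132 0.0312 0.0003]
top 0
side 24
278 .................................#.....................
282 .........................#............#................
284 ......................##...............................
288 .....................###...............................
290 ......................................###..............
292 .........................#..........##.................
```

The force climbs near θ≈190°, where the stop is expected. I'll back off, retreat and look.

```bash
python3 -m pendant '[-0.006,0,0,0,0,0,0,-0.008,0,0,0,0,0,0,0,0,-0.04,0,0,0,0,0,-0.06,0,0,0,0,0,0.05,-0.02,0,0,0,0,0,0.06,0,0,0,0,0,0,0.06,0,0,0,0,0,0,0.03,0,0,0,0,0,0,0,0,0,0,0,0,0]'
python3 - <<'E'
from h import *
goto(.523,-.219)
t=get_image("top")[190:290,380:460,::-1];s=get_image("side")[260:335,310:410,::-1]
a=cv2.resize(t,(480,600),interpolation=cv2.INTER_CUBIC)
b=cv2.resize(s,(320,240),interpolation=cv2.INTER_CUBIC)
im=np.zeros((600,800,3),np.uint8);im[:,:480]=a;im[:240,480:]=b;cv2.imwrite("pics/c5.png",im)
E
```

```text
clock: 28.28
position: [0.3821, -0.0639, 0.1958]
ee_rot: [-2.01, -2.413, -0.001]
force: [1.2, -0.2, -0.5]
width: 0.008
gripper_force: 0.0
clock 28.27 pos [ 0.3821 -0.0639  0.1958] yawY 10.4 q7 0.3 F [ 1.2 -0.2 -0.5] w 0.7 | d tool [-0.178   0.1105 -0.0002]
```

View pics/c5.png

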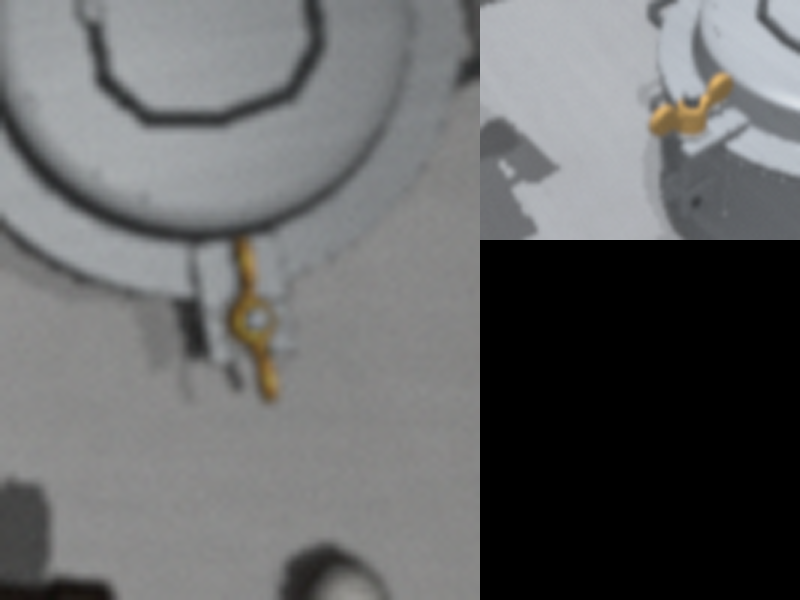

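c5 shows the wings running from (241,240) to (270,400), along the pot's x axis. That is the tight position. The bolt is upright, the pot hasn't moved, and the robot is clear.

```bash
python3 -c "
from cell import sign_off
print(sign_off())"
```

```text
the job is handed in; nothing more can be done
None
```

The third swing bolt is upright in its fork and its wing nut is turned clockwise to the stop; the last picture shows the wings along the pot's x axis and the pot unmoved, and I handed the job in at about 28 s with the arm clear.

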